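Set a fume extractor's iris ring to its marker and start it

TASK

Get the solder-fume extractor ready for the next repair: with the fingertips, gently push the iris lever by its upright post around its arc, without gripping it, until the pointer tip stands over the middle of the large brass marker disc (not the small one). Then press the round start button right down, let it come back up, and move clear, leaving the lever at its setting and the things standing around where they are.

Things in the scene. Friction and masses are not known exactly. Their poses are not given: they have to be found in the camera images.
- extractor: Downdraft solder-fume extractor, a grey metal box fixed in place, 270 x 290 x 85 mm (x, y, z). Origin at the centre of its underside, on the table; its front (-x side) roughly faces the robot. On its flat top lie the iris ring, a scale of thin black marks, two brass marker discs and the start button.
- ring_axis (a point): Point on the vertical turning axis of the iris ring, at the height of the extractor's flat top; 15 mm from the extractor's origin along its +x. The aluminium ring is 140 mm across, its top 13 mm above the extractor's top.
- iris (a joint): Angle of the iris ring and lever, rad. It grows counter-clockwise seen from above, 0 and 2.44 are the end stops; at 1.22 the lever points along the extractor's -x. The markers lie at 0.42 and 2.02, which one where varies; the start lies between them. The ring stays where it is left; stiff turning, about 0.18 N m (2 N at the post).
- lever_post (a point): Centre of the top end of the lever's upright black post: 14 mm diameter, standing 85 mm from the ring axis. Its top is 55 mm above the extractor's top; the post is free to push from 16 mm above the extractor's top upward. The lever bar under it is 14 mm wide and its top lies 16 mm above the extractor's top.
- pointer_tip (a point): Outer end of the lever's thin black pointer (4 mm wide), 108 mm from the ring axis, in line with axis and post, 12 mm above the extractor's top; it passes over the marker discs.
- large_marker: Large brass marker disc on the extractor's top, 22 mm diameter, 3 mm thick: the setting wanted. Origin at the centre of its underside, 108 mm from the ring axis.
- small_marker: Small brass marker disc, 10 mm diameter, 3 mm thick, not the setting wanted. Origin at the centre of its underside, 108 mm from the ring axis.
- start_top (a point): Centre of the top face of the round steel start button, 28 mm diameter, 22 mm above the extractor's top (16 mm when fully down), in a black round housing (44 mm diameter, 12 mm high) on the extractor's top, at its corner towards the robot and to the robot's right. Pressed straight down.
- start (a joint): Travel of the start button, m: 0 up, 0.006 fully down (5 N). It springs back.
- flux_jar: Bystander: small jar, 34 mm diameter, 45 mm high, loose, on the extractor's top at its far left corner. Origin at the centre of its underside.
- screwdriver: Bystander: loose screwdriver lying on the table left of the extractor. Origin on its underside.
- solder_spool: Bystander: loose solder spool, 56 mm diameter, 40 mm high, on the table right of the extractor. Origin at the centre of its underside.
- brass_tin: Bystander: loose shallow brass tin, 84 mm across, 22 mm high, on the table right of the extractor. Origin at the centre of its underside.

How it is judged:
By the outcome, as a careful person would: the job done as asked, in the order asked, and still so for the second after the job is handed in, with the robot touching nothing.
It also fails if it takes over 42 s, if anything falls off the work surface, if the arm or the gripper's body presses on something with over 40 N, if the wrist force passes 120 N, or if a joint passes its speed limit or range.

ROBOT

A 6-joint arm with a two-finger parallel gripper is mounted at the origin on the work surface. World frame = base frame: x ahead of the robot, y to its left, z up, the work surface at z = 0. Lengths are in m, angles in degrees, forces in N, time in s.
With the tool pointing down it reaches from about 0.325 to 0.85 m from the base axis. Payload 15.5 kg.
Tool frame: the origin (TCP) lies at the very end of the fingers, on their centre line; the grasp point (between the pads) lies arm.grip_depth behind it (arm.grip_depth is the distance from the TCP to the grasp point, in m); z points along the fingers, y is the line along which they close (so a half turn about z gives the same grasp; the last joint's range is limited). The gripper opens to 91 mm and grips with 3 to 60 N. Pads are 32 mm wide; open, the fingers measure 118 mm over their backs; the gripper's body (76 mm by 178 mm) begins 60 mm behind the grasp point.
Start: joints at [69.185, 28.281, 77.091, -0, 74.628, -5.472], TCP at [0.165, 0.603, 0.214] pointing down, gripper open.
Joint ranges: [-166.48, 166.48], [-47.26, 123.95], [12.59, 153.08], [-70.14, 250.14], [6.76, 159.57], [-176.63, 176.63]. Speed limits (degrees/s): [108.29, 108.29, 147.25, 172.46, 172.46, 172.46].

INTERFACE

Orientations are given as a 3x3 rotation matrix whose columns are the frame's x, y, z axes.
In Python, from rig import arm gives the robot as it stands. Calls block until the motion is done:
- arm.move_to(position, orientation): joint-space move of the TCP to a pose.
- arm.move_l(position, orientation=None, feed=0.15): straight line of the TCP; orientation=None keeps the orientation; feed is the mean speed in m/s.
- arm.move_joints(angles): joint-space move.
- arm.grip(opening): finger opening in m; the grip force is fixed at half the most; returns when the fingers have stopped.
- arm.sleep(seconds).
- arm.solve_ik(position, orientation): joint angles nearest the present ones, or None.
- arm.snapshot(name): name is "scene" or "side" or "wrist"; returns the picture (480x640x3 uint8, red, green, blue); there is no depth.
- arm.get_calibration(name): a dict with "intrinsics" (3x3 intrinsics, pixels), "cam_to_world" (4x4, takes a point from camera to world coordinates). Camera axes: x right, y down, z forward; pixel columns grow to the right and rows downward; lengths in m; the calibration is good to about 2 mm. A picture is of the moment at which its call begins: read the wrist's pose just before it. get_calibration takes no time and is no camera call; for the wrist camera it gives the pose at the moment of the call.
A pose or a line that the arm cannot do raises arm.Unreachable and nothing moves.
- arm.sign_off(): hands the job in; it is judged then, once.
Readings, each from a call of its own:
- arm.current_t(): time.
- arm.current_joint_positions(): joint angles.
- arm.current_dq(): joint speeds.
- arm.current_tau(): joint torques, N m.
- arm.current_ee_pos(): TCP position.
- arm.current_tool_rot(): TCP orientation.
- arm.current_force(): force on the tool from outside, world axes, zero at the start.
- arm.current_torque(): the same for the moment, N m.
- arm.current_width(): finger opening in m.
- arm.current_grasp_force(): force on a finger pad.
Only numpy, scipy, OpenCV 4.12 (cv2) and the standard library are available. Lean on these libraries where they do the work, as an engineer would, in place of code of your own. Each camera call takes 0.05 s, during which the arm holds its last target. There are 200 camera calls.

## Working session

There is one attempt and no reset: what is moved stays moved. The work goes in short steps, each a Python script; the robot and the scene stay as the last script left them, time stands still between calls to the robot, and variables do not carry over. Pictures are saved under pics/ and viewed, at most 10 in all, crops included, and the job is handed in when it is done.

```bash
mkdir -p pics
python3 - <<'E'
from rig import arm
import cv2,numpy as np
for n in("scene","side"):
    cv2.imwrite(f"pics/{n}0.png",arm.snapshot(n)[:,:,::-1]); c=arm.get_calibration(n); print(n,c["intrinsics"],c["cam_to_world"])
print(arm.grip_depth,arm.current_tool_rot(),arm.current_t())
E
```

```text
scene [[591.89131357   0.         315.97497276]
 [  0.         591.89131357 240.02443653]
 [  0.           0.           1.        ]] [[-7.72240899e-01  5.31407391e-01 -3.48209962e-01  1.02236615e+00]
 [ 6.35328978e-01  6.45024939e-01 -4.24617379e-01  4.63531254e-01]
 [-1.04070382e-03 -5.49134786e-01 -8.35733153e-01  1.06487463e+00]
 [ 0.00000000e+00  0.00000000e+00  0.00000000e+00  1.00000000e+00]]
side [[596.01498032   0.         317.24213401]
 [  0.         596.01498032 244.74543252]
 [  0.           0.           1.        ]] [[ 0.99051874 -0.09806971  0.09620273  0.50052894]
 [-0.13669768 -0.77319152  0.61926458 -0.65996153]
 [ 0.01365203 -0.62654385 -0.77926659  0.92355326]
 [ 0.          0.          0.          1.        ]]
0.0188 [[-9.64360979e-01  2.64589808e-01 -3.68703703e-04]
 [ 2.64590052e-01  9.64360430e-01 -1.03193100e-03]
 [ 8.25248369e-05 -1.09270932e-03 -9.99999400e-01]] 0.1
```

View pics/scene0.png

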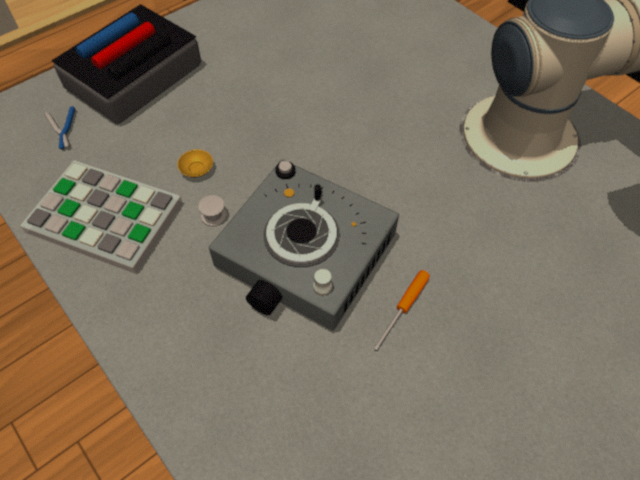

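View pics/side0.png

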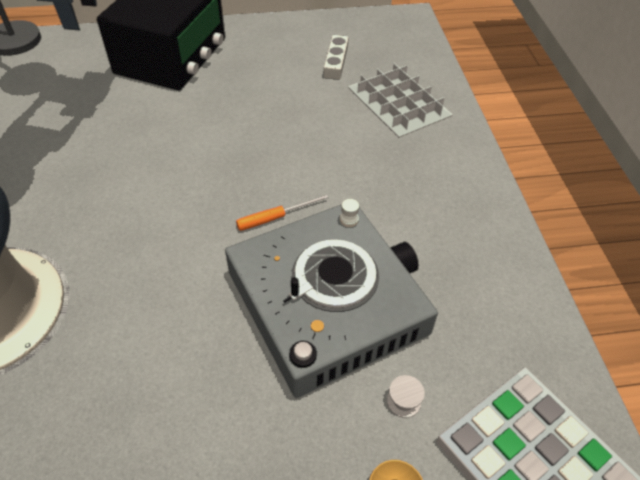

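The scene view shows the large brass disc at about (289,193), the small one at (354,224), the post at (318,190), the button at (286,168) and the ring centre at (301,233). In the side view they are at (317,326), (277,258), (295,286), (303,350) and (336,272). The large disc is on the button side, so iris should end at 2.02.

```bash
cat > h.py <<'E'
import numpy as np,cv2
def ray(c,uv,z):
    K,T=c["intrinsics"],c["cam_to_world"]
    p=cv2.undistortPoints(np.float64(uv).reshape(-1,1,2),K,None).reshape(-1,2)
    d=np.c_[p,np.ones(len(p))]@T[:3,:3].T; o=T[:3,3]
    return o+d*((z-o[2])/d[:,2])[:,None]
def blob(mask,seed):
    n,l,s,c=cv2.connectedComponentsWithStats(mask.astype(np.uint8)*255)
    i=1+np.argmin(np.hypot(*(c[1:]-seed).T)+1e3*(s[1:,4]<4)); return c[i],s[i,4],l==i
E
python3 - <<'E'
from h import *; from rig import arm
S={"scene":[(289,193),(354,224),(301,233),(286,168),(318,189)],"side":[(317,326),(277,258),(336,272),(303,350),(295,284)]}
for n,s in S.items():
    im=cv2.imread(f"pics/{n}0.png"); c=arm.get_calibration(n); hsv=cv2.cvtColor(im,cv2.COLOR_BGR2HSV); h,sa,v=cv2.split(hsv)
    org=(h>8)&(h<30)&(sa>120)&(v>90)
    P=[]
    for k in(0,1):
        uv,a,_=blob(org,s[k]); P.append(ray(c,[uv],.088)[0]); print(n,k,uv,a,P[-1])
    uv,a,m=blob((v>150)&(sa<60),s[2]); cn=max(cv2.findContours(m.astype(np.uint8),0,1)[0],key=cv2.contourArea)
    w=ray(c,cn.reshape(-1,2),.098)[:,:2]
    e=cv2.fitEllipse((w*1e4).astype(np.float32)); A=np.array(e[0])/1e4; print("ring",A,e[1],a)
    for k in(0,1):
        d=P[k][:2]-A; print("r",np.linalg.norm(d),"ang",np.degrees(np.arctan2(d[1],d[0])))
    x0,y0=s[3]; b=(v>130)&(sa<90); uv,a,_=blob(b,s[3]); print("btn",uv,a,ray(c,[uv],.107)[0])
    x0,y0=s[4]; print("post",ray(c,[s[4]],.14)[0])
    cv2.imwrite(f"pics/{n}c.png",cv2.resize(im[150:380,220:420] if n=="side" else im[140:340,200:410],None,fx=2.5,fy=2.5,interpolation=2))
E
```

```text
scene 0 [288.54166667 192.27777778] 72 [ 0.58380826 -0.16118574  0.088     ]
scene 1 [353.4 223.6] 15 [ 0.53213833 -0.01545848  0.088     ]
ring [ 0.6276082  -0.06379652] (1344.456787109375, 1397.93896484375) 1214
r 0.10678527620548751 ang -114.21540992833116
r 0.10700963386375778 ang 153.14612111188634
btn [270.66666667 152.75      ] 12 [ 0.55598096 -0.25785379  0.107     ]
post [ 0.55703909 -0.09727046  0.14      ]
side 0 [316.96610169 325.5       ] 118 [ 0.58025543 -0.16243023  0.088     ]
side 1 [276.64705882 258.        ] 17 [ 0.52847093 -0.01669032  0.088     ]
ring [ 0.62499282 -0.06373396] (1386.837890625, 1420.6453857421875) 1897
r 0.10836230031951008 ang -114.38400538496465
r 0.10737588278739033 ang 154.01594162593562
btn [302.67123288 349.55707763] 219 [ 0.55076518 -0.21337334  0.107     ]
post [ 0.55089851 -0.11270226  0.14      ]
```

```bash
cat >> h.py <<'E'
A=np.array([.6263,-.0637]); TH=245.6
def u(d): return np.array([np.cos(np.radians(d)),np.sin(np.radians(d))])
def R(lever):  # tool x = minus tangent of a lever pointing at angle `lever`, z down
    x=np.r_[-u(lever+90),0]; z=np.array([0,0,-1.]); return np.c_[x,np.cross(z,x),z]
E
python3 - <<'E'
from h import *; from rig import arm
T=arm.get_calibration("wrist")["cam_to_world"]; p=arm.current_ee_pos(); Rt=arm.current_tool_rot()
print("cam in tool",Rt.T@(T[:3,3]-p)); print((Rt.T@T[:3,:3]).round(2))
arm.grip(0)
q=np.r_[A+.085*u(185),.30]; print(arm.solve_ik(q,R(205)),arm.solve_ik(np.r_[A+.085*u(225),.11],R(240)))
arm.move_to(q,R(205))
c=arm.get_calibration("wrist"); np.savez("w1.npz",**c)
cv2.imwrite("pics/w1.png",arm.snapshot("wrist")[:,:,::-1]); print(arm.current_t())
E
```

```text
cam in tool [ 7.23683018e-02  1.41601332e-04 -1.70367055e-01]
[[-0.   -0.97 -0.26]
 [ 1.   -0.    0.  ]
 [-0.   -0.26  0.97]]
[-1.37430539e+01  1.75570240e+01  8.08663130e+01 -2.54444375e-14
  8.15766630e+01 -3.87430539e+01] [-1.82365383e+01  3.15090469e+01  9.02866763e+01 -2.54444375e-14
  5.82042768e+01 -7.82365383e+01]
4.2583
```

View pics/w1.png

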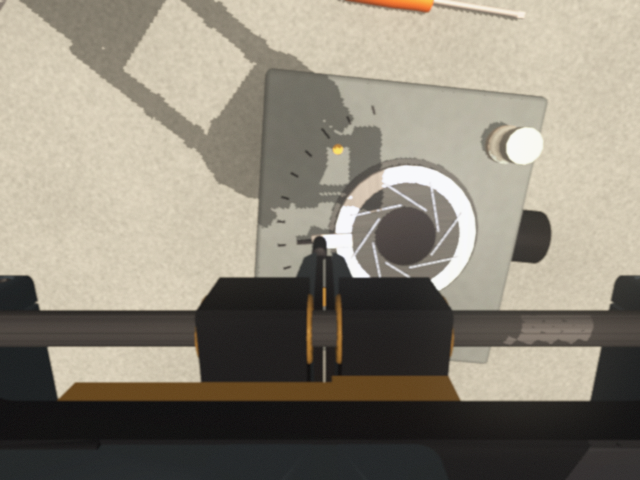

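The wrist view shows the small disc at (338,150), the post beside the fingertips at about (318,243) and the ring at (405,235). The fingers hide the rest. I'll turn the tool by half a turn so the camera looks ahead of the push.

```bash
sed -i 's/minus tangent/tangent/; s/-u(lever+90)/u(lever+90)/' h.py
python3 - <<'E'
from h import *; from rig import arm
q=np.r_[A+.085*u(180),.28]
arm.move_to(q,R(205))
c=arm.get_calibration("wrist"); np.savez("w2.npz",**c)
cv2.imwrite("pics/w2.png",arm.snapshot("wrist")[:,:,::-1]); print(arm.current_t(),arm.current_joint_positions())
E
```

```text
7.075 [-1.29887569e+01  1.83261883e+01  8.28948247e+01  1.38772467e-04
  7.87774794e+01  1.41985816e+02]
```

View pics/w2.png

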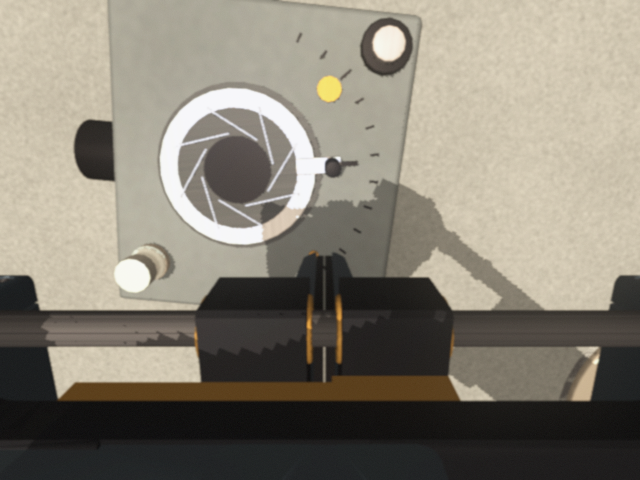

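The view is clear: large disc (329,89), button (389,43), post top (333,168), pointer tip about (357,163), ring centre about (238,167).

Run:
```python
from h import *
c=np.load("w2.npz"); im=cv2.imread("pics/w2.png"); h,s,v=cv2.split(cv2.cvtColor(im,cv2.COLOR_BGR2HSV))
uv,a,_=blob((h>15)&(h<35)&(s>110)&(v>150),(329,89)); L=ray(c,[uv],.088)[0,:2]; print("large",uv,a,L)
_,a,m=blob((v>200)&(s<50),(238,167)); cn=max(cv2.findContours(m.astype(np.uint8),0,1)[0],key=cv2.contourArea).reshape(-1,2)
cn=cn[(cn[:,0]<295)&(cn[:,1]<190)]
w=ray(c,cn,.098)[:,:2]; x=np.linalg.lstsq(np.c_[2*w,np.ones(len(w))],(w**2).sum(1),rcond=None)[0]; Ac=x[:2]; print("ring",Ac,np.sqrt(x[2]+Ac@Ac))
b,a,m=blob((v>150)&(s<60),(389,43)); print("btn",b,a,ray(c,[b],.107)[0])
for n,p,z in(("L",uv,.088),("post",(333.5,168),.14),("tip",(357,163),.097)):
    q=ray(c,[p],z)[0,:2]; d=q-Ac; print(n,q,np.hypot(*d),np.degrees(np.arctan2(d[1],d[0]))%360)
```

```text
large [328.96593186  88.59519038] 499 [ 0.58270951 -0.16189555]
ring [ 0.62786737 -0.06408963] 0.06901899652628563
btn [388.45615866  42.80167015] 958 [ 0.55341796 -0.21206558  0.107     ]
L [ 0.58270951 -0.16189555] 0.10772757226617294 245.21681393634333
post [ 0.55273971 -0.105198  ] 0.08563914491426929 208.68660697603468
tip [ 0.53286083 -0.11480481] 0.10769527220257175 208.09362433021855
```

```bash
sed -i 's/^A=.*/A=np.array([.6272,-.0640]); TH=245.4/' h.py
cat >> h.py <<'E'
def pose(phi,off,z=.113): return np.r_[A+.085*u(phi)-off*u(phi+90),z],R(phi)
E
python3 - <<'E'
from h import *; from rig import arm
arm.move_to(*pose(208.5,.045,.17)); arm.move_l(*pose(208.5,.045),feed=.1)
arm.move_l(*pose(208.5,.0235),feed=.05); print(arm.current_force())
for p in (214,220,226,232,238):
    arm.move_l(*pose(p,.023),feed=.06)
    print(p,arm.current_force().round(1) if hasattr(arm.current_force(),'round') else arm.current_force())
c=arm.get_calibration("wrist"); np.savez("w3.npz",**c)
cv2.imwrite("pics/w3.png",arm.snapshot("wrist")[:,:,::-1]); print(arm.current_t(),arm.current_ee_pos(),pose(238,.023)[0])
E
```

```text
[ 1.22025585 -0.39714937 -0.90612519]
214 [ 0.4  0.  -0.4]
220 [-0.5  0.2 -0.4]
226 [-0.   0.6  0.1]
232 [ 0.5 -0.4  0.1]
238 [-0.6 -0.3 -0. ]
10.4417 [ 0.56247936 -0.12357484  0.11300756] [ 0.56265176 -0.12389595  0.113     ]
```

View pics/w3.png

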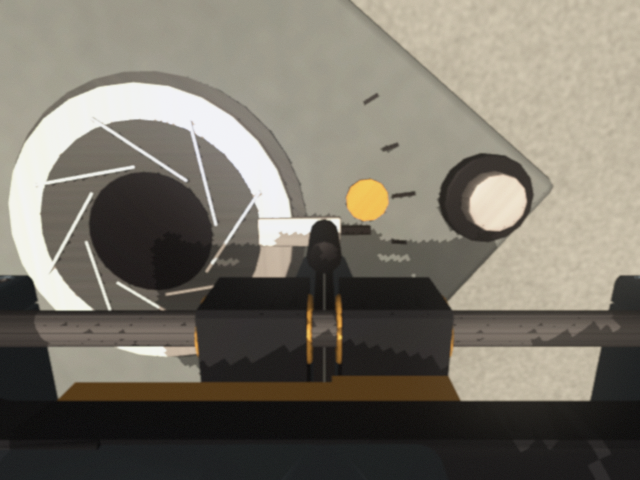

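The post sits against the fingertips, the pointer tip is at about (370,230) and the disc is at (367,200), so the lever has moved and is still short of the target.

```bash
cat >> h.py <<'E'
def report(c,im,tip,disc):
    h,s,v=cv2.split(cv2.cvtColor(im,cv2.COLOR_BGR2HSV))
    x0,y0=tip; g=v[y0-12:y0+13,x0-18:x0-4]<60; print("ptr rows",[y0-12+r for r in np.where(g.mean(1)>.6)[0]])
    uv,a,_=blob((h>15)&(h<35)&(s>110)&(v>120),disc)
    for n,p,z in(("L",uv,.088),("tip",tip,.097)):
        d=ray(c,[p],z)[0,:2]-A; print(n,p,d+A,np.hypot(*d),np.degrees(np.arctan2(d[1],d[0]))%360)
E
python3 - <<'E'
from h import *
report(np.load("w3.npz"),cv2.imread("pics/w3.png"),(370,230),(367,200))
E
```

```text
ptr rows [np.int64(226), np.int64(227), np.int64(228), np.int64(229), np.int64(230), np.int64(231), np.int64(232), np.int64(233)]
L [366.81054131 199.48148148] [ 0.58304871 -0.16206154] 0.10754256103773284 245.76078890853842
tip (370, 230) [ 0.57093908 -0.15560223] 0.10750004674351864 238.44228428281372
```

Run:
```python
from h import *; from rig import arm
for p in (242,245.2): arm.move_l(*pose(p,.023),feed=.04)
arm.sleep(.2); arm.move_l(*pose(245.2,.05),feed=.1)
arm.move_l(*pose(245.2,.05,.19),feed=.15)
c=arm.get_calibration("wrist"); np.savez("w4.npz",**c)
cv2.imwrite("pics/w4.png",arm.snapshot("wrist")[:,:,::-1]); print(arm.current_t())
```

```text
12.35
```

View pics/w4.png

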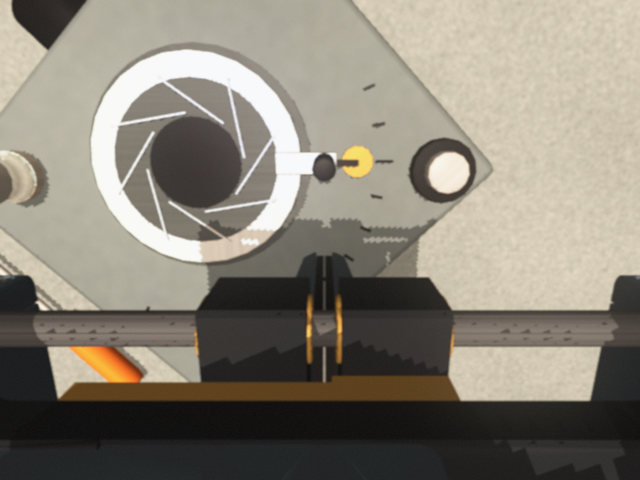

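The pointer tip (359,162) now lies over the disc (358,162). Next I'll measure the leftover error and the button at (448,172).

Run:
```python
from h import *
c=np.load("w4.npz"); im=cv2.imread("pics/w4.png"); h,s,v=cv2.split(cv2.cvtColor(im,cv2.COLOR_BGR2HSV))
_,a,m=blob((h>15)&(h<35)&(s>110)&(v>120),(362,162)); cc,r=cv2.minEnclosingCircle(np.argwhere(m)[:,::-1].astype(np.float32)); print(cc,r,a)
cols=v[150:175,346:356].mean(1); rows=150+np.where(cols<90)[0]; rc=v[rows[len(rows)//2],346:375]; print(rows,rc)
for n,p,z in(("L",cc,.088),("tip",(cc[0]+1,rows.mean()),.097)):
    d=ray(c,[p],z)[0,:2]-A; print(n,d+A,np.hypot(*d),np.degrees(np.arctan2(d[1],d[0]))%360)
b,a,_=blob((v>150)&(s<60),(448,172)); print("btn",b,a,ray(c,[b],.107)[0])
```

```text
(356.73760986328125, 161.20297241210938) 15.952094078063965 694
[161 162 163 164] [ 84  84  83  84  84  84  82  83  81  81  85 112 180 235 246 247 247 247
 247 247 247 248 247 247 247 244 230 190 163]
L [ 0.58295646 -0.16186426] 0.1074006701693351 245.6727089879712
tip [ 0.58285476 -0.16175159] 0.10733998698389857 245.59846681932243
btn [448.33284884 172.18531977] 1376 [ 0.55375228 -0.21193138  0.107     ]
```

The residual is about 0.1°, so the lever stays as set. Now the button.

Run:
```python
from h import *; from rig import arm
B=np.array([.5530,-.2123]); Rt=R(245.2)
arm.move_l(np.r_[B,.19],Rt,feed=.15); arm.move_l(np.r_[B,.112],feed=.1); arm.sleep(.2)
f0=arm.current_force()[2]
for z in np.arange(.107,.0965,-.001):
    arm.move_l(np.r_[B,z],feed=.02); arm.sleep(.1); f=arm.current_force()[2]-f0; print(round(z,4),round(arm.current_ee_pos()[2],4),round(f,1))
    if f>12: break
arm.sleep(.2)
arm.move_l(np.r_[B,.115],feed=.04); arm.move_l(np.r_[B,.24],feed=.15)
arm.move_to(*pose(245.2,.06,.26))
c=arm.get_calibration("wrist"); np.savez("w5.npz",**c)
cv2.imwrite("pics/w5.png",arm.snapshot("wrist")[:,:,::-1]); print(arm.current_t())
```

```text
0.107 0.107 1.7
0.106 0.106 1.8
0.105 0.105 2.2
0.104 0.104 2.0
0.103 0.103 3.4
0.102 0.102 3.8
0.101 0.1012 7.7
0.1 0.101 20.6
19.4417
```

View pics/w5.png

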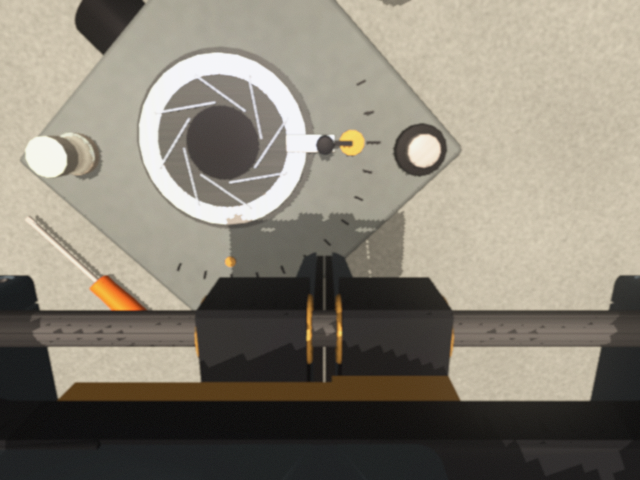

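The button bottomed out at z = 0.101 and has sprung back. The pointer tip is still on the disc centre at (352,143), the jar and screwdriver haven't moved, and the arm is clear.

```bash
python3 -c "
from rig import arm
print(arm.sign_off())"
```

```text
the job is handed in; nothing more can be done
None
```

The job is handed in: the pointer tip stands over the middle of the large brass disc (about 0.1° off when measured before the button press, and the final picture shows it still there), the start button was pressed fully down and sprang back, and the arm finished clear at about 19 s of the 42 s allowed.

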